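# Check in three specimens on the stud board

### The job

Check in the three specimens on the board in the order they will be tested: with closed fingertips gently push home the stud directly in front of the screw-cap jar, then the one in front of the clear beaker, then the one in front of the small open metal tin. Leave up the stud in front of the rubber bung, and do not move, lift or tip anything that stands on or around the board.

Things in the scene. Friction and masses are not known exactly. Their poses are not given: they have to be found in the camera images.
- board: Wooden check-in board fixed flat on the bench, 200 (its x) x 400 (its y) x 15 mm; origin at the centre of its underside, z up. Four push studs in a row along its near edge, at x = -60 mm, y = +150, +50, -50, -150 mm. Behind each stud (+x), about 105 mm away between centres, stands one item; which item stands behind which stud differs each time.
- jar: The screw-cap jar: closed sample jar with a wide screw cap, 54 mm across, 70 mm tall, loose, standing on the board. Origin at the centre of its underside.
- beaker: The clear beaker: clear beaker with some pale sediment in it, 73 mm across, 87 mm tall, loose, standing on the board. Origin at the centre of its underside.
- tin: The open metal tin: small open, empty metal tin with a flared rim, 78 mm across, 46 mm tall, loose, standing on the board. Origin at the centre of its underside.
- bung: The rubber bung: dark solid rubber bung, wider at the top, 41 mm across, 28 mm tall, loose, standing on the board. Origin at the centre of its underside.
- weight: Small brass check weight, 22 mm across, 24 mm tall, loose on the board between the two middle studs. Bystander; origin at the centre of its underside.
- stud_1 (a joint): How far the leftmost (board y = +150 mm) stud is pushed into its collar, m: 0 = fully up (start), 0.010 = home against its stop. It slides straight down in the collar against about 3.5 N of friction, has no spring and stays where it is left.
- stud_1_top (a point): Centre of the flat top of the leftmost (board y = +150 mm) stud: a round steel push stud, 24 mm across, in a 40 mm aluminium collar. Its top is 47 mm above the bench when up, 37 mm when home. The collar is sprung: it sinks about 0.4 mm per N (8 mm at most) and rises again, so pushing the stud home takes about 12 mm of fingertip travel.
- stud_2 (a joint): How far the second from left (y = +50 mm) stud is pushed into its collar, m: 0 = fully up (start), 0.010 = home against its stop. It slides straight down in the collar against about 3.5 N of friction, has no spring and stays where it is left.
- stud_2_top (a point): Centre of the flat top of the second from left (y = +50 mm) stud: a round steel push stud, 24 mm across, in a 40 mm aluminium collar. Its top is 47 mm above the bench when up, 37 mm when home. The collar is sprung: it sinks about 0.4 mm per N (8 mm at most) and rises again, so pushing the stud home takes about 12 mm of fingertip travel.
- stud_3 (a joint): How far the second from right (y = -50 mm) stud is pushed into its collar, m: 0 = fully up (start), 0.010 = home against its stop. It slides straight down in the collar against about 3.5 N of friction, has no spring and stays where it is left.
- stud_3_top (a point): Centre of the flat top of the second from right (y = -50 mm) stud: a round steel push stud, 24 mm across, in a 40 mm aluminium collar. Its top is 47 mm above the bench when up, 37 mm when home. The collar is sprung: it sinks about 0.4 mm per N (8 mm at most) and rises again, so pushing the stud home takes about 12 mm of fingertip travel.
- stud_4 (a joint): How far the rightmost (y = -150 mm) stud is pushed into its collar, m: 0 = fully up (start), 0.010 = home against its stop. It slides straight down in the collar against about 3.5 N of friction, has no spring and stays where it is left.
- stud_4_top (a point): Centre of the flat top of the rightmost (y = -150 mm) stud: a round steel push stud, 24 mm across, in a 40 mm aluminium collar. Its top is 47 mm above the bench when up, 37 mm when home. The collar is sprung: it sinks about 0.4 mm per N (8 mm at most) and rises again, so pushing the stud home takes about 12 mm of fingertip travel.
- tin_back: Open moisture tin, 98 mm across, 38 mm tall, on the bench behind the board. Bystander, loose; origin at the centre of its underside.
- tin_left: Open moisture tin, 100 mm across, 42 mm tall, on the bench to the left of the board. Bystander, loose; origin at the centre of its underside.
- loupe: Small black eyepiece loupe, 43 x 48 mm, 34 mm tall, on the bench far to the left of the board. Bystander, loose; origin at the centre of its underside.
- tape: Roll of brown tape lying flat, 68 mm across, 24 mm tall, on the bench to the left of the board. Bystander, loose; origin at the centre of its underside.
- calculator: Pocket calculator, 140 x 78 x 14 mm, on the bench to the right of the board. Bystander, loose; origin at the centre of its underside.
Mind the look-alikes: they are no part of the job. What is shaped like the tin but red is not meant.

How it is judged:
By the outcome, as a careful person would: the job done as asked, in the order asked, and still so for the second after the job is handed in, with the robot touching nothing.
It also fails if it takes over 42 s, if anything falls off the work surface, if the arm or the gripper's body presses on something with over 40 N, if the wrist force passes 120 N, or if a joint passes its speed limit or range.

### The arm

A 6-joint arm with a two-finger parallel gripper is mounted at the origin on a cart in front of the work surface, level with it; the furniture and walls round the work are solid. World frame = base frame: x ahead of the robot, y to its left, z up, the work surface at z = 0. Lengths are in mm, angles in rad, forces in N, time in s.
With the tool pointing down it reaches from about 325 to 775 mm from the base axis. Payload 9.3 kg.
Tool frame: the origin (TCP) lies between the finger pads; the fingertips stand 8 mm ahead of it and the grasp point (between the pads) lies 11 mm behind it; z points along the fingers, y is the line along which they close (so a half turn about z gives the same grasp; the last joint's range is limited). The gripper opens to 85 mm and grips with 20 to 120 N. Pads are 22 mm wide; open, the fingers measure 114 mm over their backs; the gripper's body (76 mm by 85 mm) begins 54 mm behind the grasp point. The pads swing forward as they close: fully open they stand 13 mm farther back than shut.
Start: joints at [1.05, 0.259, 0.021, 1.334, 0, 1.418], TCP at [197.761, 513.213, 239.279] pointing down, gripper open.
Joint ranges: [-3.04, 3.04], [-0.91, 1.82], [-1.04, 1.36], [-1.92, 1.95], [-1.52, 1.45], [-3.14, 3.14]. Speed limits (rad/s): [2.22, 2.22, 2.79, 3.14, 3.14, 3.14].

### API

Orientations are given as a unit quaternion [w, x, y, z].
In Python, from cell import telemetry, optics, ticket gives the robot as it stands. The module is installed in compiled form; this text tells all that it offers.
- The arm moves only by the tool jog_arm, never from a script. Its argument "commands" is text: rows parted by semicolons, each of 7 numbers parted by spaces: the turn, a rotation vector about the tool's x, y, z in degrees, then the shift along the tool's x, y, z in m, then the finger opening in m, from 0 to 0.0854. A call has exactly 8 rows; each row shifts and turns the commanded pose from where the row before left it, along the tool's axes as they then stand; what a row does not reach is not made up. A row lasts 1/8 s, in which the tool goes at most 62.5 mm and 10.7 degrees, less where a joint would pass 70% of its speed; a pose out of reach is approached as far as the arm can. A call with a gripper value outside its range is refused whole. The fingers move at their own pace and stop on an object; the grip force is fixed at half the most. Time passes only in rows, so rows that do not move let the fingers close, or fill a call up. It gives the time, the measured TCP pose, the force, the opening and the grip force at its end, in the units of the state.
- telemetry.get_state(): the state, without advancing time (a new reading comes with each control period).
- optics.read_camera(name): name is "side" or "top"; returns the picture (400x640x3 uint8, red, green, blue); there is no depth.
- optics.camera_params(name): a dict with "fx", "fy", "cx", "cy" (pixels), "T" (4x4, takes a point from camera to world coordinates). Camera axes: x right, y down, z forward; pixel columns grow to the right and rows downward; lengths in mm; the calibration is good to about 2 mm. A picture is of the moment at which its call begins. camera_params takes no time and is no camera call.
- ticket.finish_job(): hands the job in; it is judged then, once.
The state is a dict: "time": time; "qpos": joint angles; "joint_vel": joint speeds; "tau": joint torques, N m; "position": TCP position; "tool_rot": TCP orientation; "force": force on the tool from outside, world axes, zero at the start; "wrist_torque": the same for the moment, N m; "width": finger opening in mm; "grip_force": force on a finger pad.
Only numpy, scipy, OpenCV 4.12 (cv2) and the standard library are available. Lean on these libraries where they do the work, as an engineer would, in place of code of your own. Each camera call takes 0.05 s, during which the arm holds its last target. There are 200 camera calls.

## Working session

There is one attempt and no reset: what is moved stays moved. The work goes in short steps, Python scripts to look and compute and a tool call to move; the robot and the scene stay as the last step left them, time stands still between calls to the robot, and variables do not carry over. Pictures are saved under pics/ and viewed, at most 10 in all, crops included, and the job is handed in when it is done.

Besides the shell and the picture viewer there is one more tool, called by a JSON object that holds its "api" and its "payload". jog_arm: Moves the arm, as the interface text tells. Its arguments: {"type":"object","properties":{"commands":{"type":"string"}},"required":["commands"]}

```bash
mkdir -p pics
python3 - <<'E'
from cell import telemetry, optics
import cv2
for n in ("top","side"):
    im=optics.read_camera(n); cv2.imwrite(f"pics/{n}0.png",im[:,:,::-1]); p=optics.camera_params(n); print(n,p)
s=telemetry.get_state();print(s["time"],s["position"],s["tool_rot"],s["force"],s["width"])
E
```

```text
top {'fx': 467.12185187506986, 'fy': 467.12185187506986, 'cx': 321.8592465861925, 'cy': 208.29238492729905, 'T': array([[-1.41503084e-02, -9.91285964e-01,  1.30965290e-01,
         3.04626952e+02],
       [-9.99893196e-01,  1.35494144e-02, -5.47819070e-03,
         1.88838956e+02],
       [ 3.65595056e-03, -1.31028821e-01, -9.91371818e-01,
         1.71015693e+03],
       [ 0.00000000e+00,  0.00000000e+00,  0.00000000e+00,
         1.00000000e+00]])}
side {'fx': 418.72290888908464, 'fy': 418.72290888908464, 'cx': 319.12361157066186, 'cy': 208.6349248450504, 'T': array([[-8.33687140e-01, -3.24964748e-01,  4.46501585e-01,
        -2.75605963e+01],
       [-5.52236203e-01,  4.89172559e-01, -6.75089167e-01,
         1.04720926e+03],
       [ 9.63858652e-04, -8.09387497e-01, -5.87274170e-01,
         7.93019576e+02],
       [ 0.00000000e+00,  0.00000000e+00,  0.00000000e+00,
         1.00000000e+00]])}
0.1 [197.64549597 513.02055385 238.73225165] [-1.90064325e-04  1.82844712e-01  9.83141634e-01 -5.50955430e-04] [ 0.38676669 -0.67912944  1.01448813] 85.24044581018809
```

View pics/top0.png

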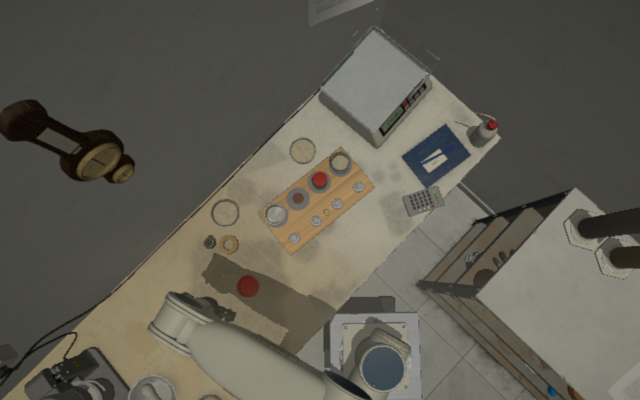

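View pics/side0.png

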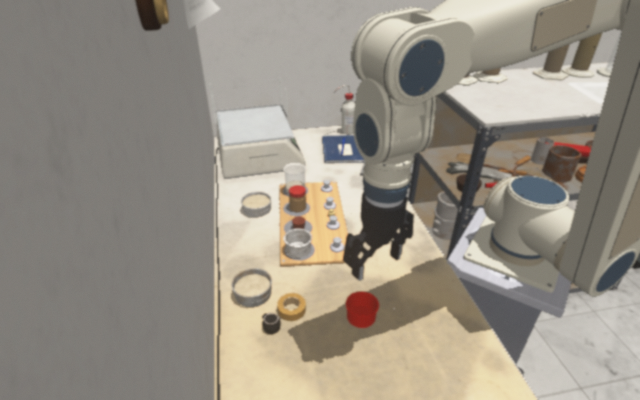

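The top view shows the board at about (317,200). The studs are near (294,239), (316,220), (337,204) and (359,187). The items behind them are near (276,213), (298,198), (319,180) and (340,160). The red tin at (248,286) is the look-alike. Next I'll enlarge the board in both views to confirm which item is which.

```bash
cat > h.py <<'E'
import numpy as np
from cell import optics
def ray(n,u,v,z):
    p=optics.camera_params(n);T=p["T"]
    d=T[:3,:3]@np.array([(u-p["cx"])/p["fx"],(v-p["cy"])/p["fy"],1]);o=T[:3,3]
    return o+d*(z-o[2])/d[2]
def proj(n,P):
    p=optics.camera_params(n);T=p["T"];c=T[:3,:3].T@(np.array(P)-T[:3,3])
    return np.array([p["fx"]*c[0]/c[2]+p["cx"],p["fy"]*c[1]/c[2]+p["cy"]])
E
python3 - <<'E'
import cv2,numpy as np
from h import *
t=cv2.imread("pics/top0.png");s=cv2.imread("pics/side0.png")
a=cv2.resize(t[140:260,250:380],None,fx=4,fy=4,interpolation=cv2.INTER_CUBIC)
b=cv2.resize(s[155:275,270:355],None,fx=4,fy=4,interpolation=cv2.INTER_CUBIC)[:,:280]
cv2.imwrite("pics/crop.png",np.hstack([a,b]))
# board by colour
h=cv2.cvtColor(t,cv2.COLOR_BGR2HSV)
m=cv2.inRange(h,(8,90,90),(22,255,255));m[:140]=0;m[262:]=0;m[:,:252]=0;m[:,385:]=0
m=cv2.morphologyEx(m,cv2.MORPH_OPEN,np.ones((3,3)))
c=max(cv2.findContours(m,0,2)[0],key=cv2.contourArea)
r=cv2.minAreaRect(cv2.convexHull(c));print(r)
for q in cv2.boxPoints(r): print(q,ray("top",*q,15).round(1))
for q in [(294,239),(316,220),(337,204),(359,187)]: print(ray("top",*q,47).round(1))
E
```

```text
((315.756103515625, 200.19512939453125), (54.03612518310547, 108.38459777832031), 51.34019470214844)
[256.56097 212.95122] [514.7 418.3  15. ]
[341.19513 145.24391] [764.6 104.   15. ]
[374.95123 187.43904] [603.4 -17.2  15. ]
[290.31708 255.14635] [359.4 295.8  15. ]
[415.4 280.4  47. ]
[482.4 201.2  47. ]
[539.2 125.   47. ]
[600.1  44.3  47. ]
```

View pics/crop.png

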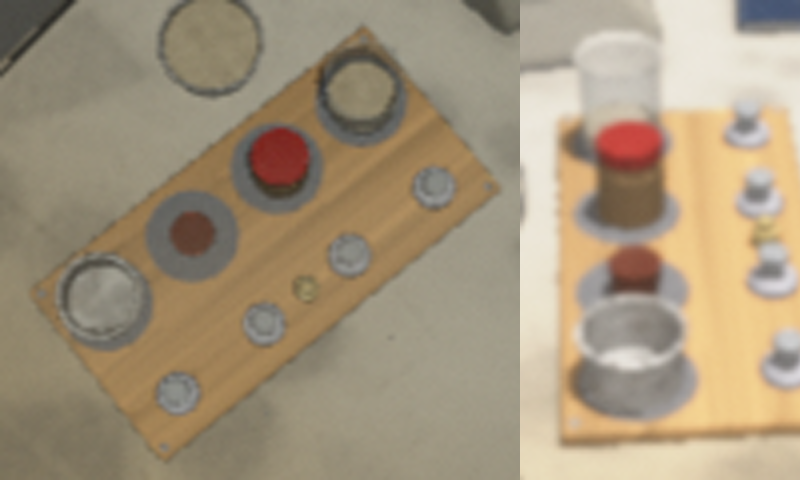

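Left to right, the items behind the studs are:

| Stud | Item | Top-view pixel | Why it fits |
|---|---|---|---|
| 1 | open metal tin | (276,213) | grey, flared rim |
| 2 | bung | (298,198) | solid, brown-red |
| 3 | jar | (319,180) | red screw cap |
| 4 | clear beaker | (340,160) | pale sediment |

The bright red tin at (248,286) is off the board, so it isn't meant. The push order is stud 3, then 4, then 1.

```bash
cat >> h.py <<'E'
from scipy.spatial.transform import Rotation as Ro
from cell import telemetry
def to(P):
    s=telemetry.get_state();q=s["tool_rot"];R=Ro.from_quat([q[1],q[2],q[3],q[0]])
    return (R.inv().apply(np.array(P)-s["position"])).round(1)
E
python3 - <<'E'
from h import *
import cv2
t=cv2.imread("pics/top0.png",0)[140:260,250:380];t=cv2.resize(t,None,fx=4,fy=4,interpolation=cv2.INTER_CUBIC)
c=cv2.HoughCircles(t,cv2.HOUGH_GRADIENT,1,40,param1=100,param2=14,minRadius=18,maxRadius=25)
for x,y,r in c[0]:
    u,v=(x+.5)/4+249.5,(y+.5)/4+139.5; print(u.round(1),v.round(1),r,"z30",ray("top",u,v,30).round(1))
print("side stud1,3,4",[ray("side",*q,47).round(1) for q in [(337,238.5),(330,198),(327,180)]])
print(to((541,124.5,140)))
E
```

```text
Traceback (most recent call last):
TypeError: 'NoneType' object is not subscriptable
```

Run:
```python
from h import *
import cv2
t=cv2.imread("pics/top0.png")[140:260,250:380];t=cv2.resize(t,None,fx=4,fy=4,interpolation=cv2.INTER_CUBIC)
h=cv2.cvtColor(t,cv2.COLOR_BGR2HSV);m=cv2.inRange(h,(0,0,60),(180,70,255))
for i,(x,y) in enumerate([(178,393),(264,324),(349,255),(433,187)],1):
    k=np.zeros_like(m);cv2.circle(k,(x,y),27,255,-1);M=cv2.moments(m&k,True)
    u,v=(M["m10"]/M["m00"]+.5)/4+249.5,(M["m01"]/M["m00"]+.5)/4+139.5
    print(i,M["m00"],round(u,1),round(v,1),"z30",ray("top",u,v,30).round(1))
print("side stud1,3,4",[ray("side",*q,47).round(1) for q in [(337,238.5),(330,198),(327,180)]])
print(to((541,124.5,140)))
```

```text
1 1482.0 294.1 237.9 z30 [420.5 280.9  30. ]
2 1462.0 315.6 220.6 z30 [482.1 202.6  30. ]
3 1460.0 337.0 203.4 z30 [543.7 124.5  30. ]
4 1456.0 358.1 186.4 z30 [605.3  46.2  30. ]
side stud1,3,4 [array([420.9, 279.4,  47. ]), array([542.6, 123.3,  47. ]), array([607.9,  38.9,  47. ])]
[-460.1 -239.    98.9]
```

{"api": "jog_arm", "payload": {"commands": "0 0 0 -0.05 -0.026 0 0;0 0 0 -0.05 -0.026 0 0;0 0 0 -0.05 -0.026 0 0;0 0 0 -0.05 -0.026 0 0;0 0 0 -0.05 -0.026 0 0;0 0 0 -0.05 -0.026 0.01 0;0 0 0 -0.05 -0.026 0.02 0;0 0 0 -0.05 -0.026 0.02 0"}}

```text
time: 1.1
position: [497.2, 173.7, 188.7]
tool_rot: [0.0, 0.183, 0.983, 0.0]
force: [-0.7, -0.8, -0.2]
width: -0.1
grip_force: 0.0
```

{"api": "jog_arm", "payload": {"commands": "0 0 0 -0.03 -0.015 0.01 0;0 0 0 -0.02 -0.01 0.02 0;0 0 0 -0.01 -0.005 0.02 0;0 0 0 0 0 0.02 0;0 0 0 0 0 0.02 0;0 0 0 0 0 0.015 0;0 0 0 0 0 0 0;0 0 0 0 0 0 0"}}

```text
time: 2.1
position: [541.7, 125.8, 84.8]
tool_rot: [0.0, 0.183, 0.983, 0.0]
force: [0.4, -0.8, -0.1]
width: -0.1
grip_force: 0.0
```

Run:
```python
from h import *
import cv2
s=telemetry.get_state();print(s["time"],s["position"],s["force"],s["width"],to((543.5,124,55)))
a=optics.read_camera("top");b=optics.read_camera("side")
f=lambda im:cv2.resize(im[:,:,::-1],(400,400),interpolation=cv2.INTER_CUBIC)
cv2.imwrite("pics/c2.png",np.hstack([f(a[140:260,260:380]),f(b[140:260,270:390])]))
```

```text
2.1 [541.74552598 125.81114096  84.83397222] [ 0.37198602 -0.83510936 -0.11925042] -0.14701809925881587 [-2.3 -1.1 29.8]
```

View pics/c2.png

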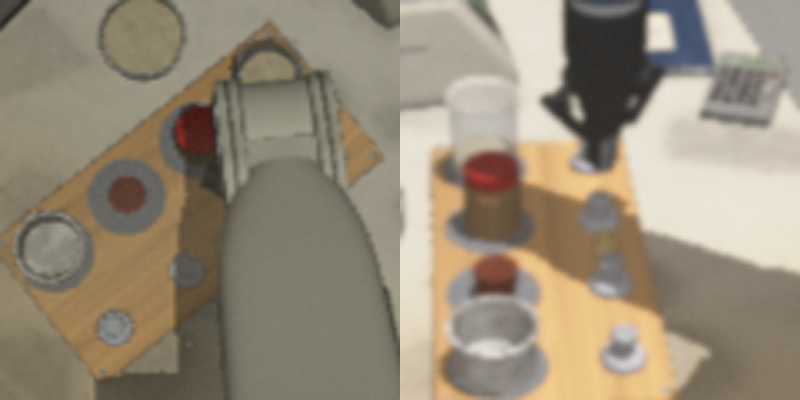

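The fingers are closed and the tips sit above stud 3. Their bottom is at (597,165) in the side half, which is where a point 30 mm above the stud top should appear. I'll press now and watch the force.

{"api": "jog_arm", "payload": {"commands": "0 0 0 -0.002 -0.001 0.01 0;0 0 0 0 0 0.01 0;0 0 0 0 0 0.006 0;0 0 0 0 0 0.003 0;0 0 0 0 0 0.002 0;0 0 0 0 0 0.002 0;0 0 0 0 0 0.002 0;0 0 0 0 0 0 0"}}

```text
time: 3.2
position: [542.9, 124.1, 49.3]
tool_rot: [-0.0, 0.183, 0.983, -0.0]
force: [-2.0, -0.6, 2.5]
width: 0.0
grip_force: 1.4
```

{"api": "jog_arm", "payload": {"commands": "0 0 0 0 0 0.0015 0;0 0 0 0 0 0.0015 0;0 0 0 0 0 0.0015 0;0 0 0 0 0 0.0015 0;0 0 0 0 0 0.001 0;0 0 0 0 0 0 0;0 0 0 0 0 0 0;0 0 0 0 0 0 0"}}

```text
time: 4.2
position: [543.0, 124.1, 42.5]
tool_rot: [0.0, 0.183, 0.983, 0.0]
force: [-2.5, 0.1, 6.2]
width: -0.1
grip_force: 2.9
```

Force is 6.2 N with the tip at about 34.5 mm, which fits a stud at its stop. I'll press 1.5 mm more to confirm the stop by the slope, then lift and move over to stud 4.

{"api": "jog_arm", "payload": {"commands": "0 0 0 0 0 0.001 0;0 0 0 0 0 0.0005 0;0 0 0 0 0 0 0;0 0 0 0 0 0 0;0 0 0 0 0 0 0;0 0 0 0 0 0 0;0 0 0 0 0 0 0;0 0 0 0 0 0 0"}}

```text
time: 5.2
position: [543.0, 124.1, 41.2]
tool_rot: [0.0, 0.183, 0.983, 0.0]
force: [-3.0, -0.2, 9.5]
width: 0.1
grip_force: 4.4
```

{"api": "jog_arm", "payload": {"commands": "0 0 0 0 0 -0.005 0;0 0 0 0 0 -0.01 0;0 0 0 0 0 -0.015 0;0 0 0 0 0 -0.02 0;0 0 0 0 0 -0.02 0;0 0 0 0 0 -0.01 0;0 0 0 0 0 0 0;0 0 0 0 0 0 0"}}

```text
time: 6.2
position: [542.6, 124.1, 120.2]
tool_rot: [-0.0, 0.183, 0.983, -0.0]
force: [0.0, 0.2, 0.4]
width: 0.5
grip_force: 0.0
```

Run:
```python
from h import *
s=telemetry.get_state();print(s["position"],s["force"],to((605,45.5,85)))
```

```text
[542.60047209 124.05880018 120.20444338] [0.01050779 0.18968272 0.4388962 ] [-86.5 -50.9  35.2]
```

The slope is 0.4 mm/N, so stud 3 is home. On to stud 4.

{"api": "jog_arm", "payload": {"commands": "0 0 0 -0.03 -0.017 0 0;0 0 0 -0.03 -0.017 0 0;0 0 0 -0.0265 -0.017 0 0;0 0 0 0 0 0.01 0;0 0 0 0 0 0.015 0;0 0 0 0 0 0.015 0;0 0 0 0 0 0.01 0;0 0 0 0 0 0.008 0"}}

```text
time: 7.2
position: [605.0, 45.8, 62.0]
tool_rot: [-0.0, 0.183, 0.983, -0.0]
force: [0.5, 0.3, -0.2]
width: 0.1
grip_force: 0.0
```

{"api": "jog_arm", "payload": {"commands": "0 0 0 0 0 0.003 0;0 0 0 0 0 0.002 0;0 0 0 0 0 0.002 0;0 0 0 0 0 0.002 0;0 0 0 0 0 0.002 0;0 0 0 0 0 0.001 0;0 0 0 0 0 0 0;0 0 0 0 0 0 0"}}

```text
time: 8.2
position: [605.5, 45.4, 50.9]
tool_rot: [0.0, 0.183, 0.983, 0.0]
force: [0.2, 0.0, 2.9]
width: 0.1
grip_force: 1.5
```

{"api": "jog_arm", "payload": {"commands": "0 0 0 0 0 0.0015 0;0 0 0 0 0 0.0015 0;0 0 0 0 0 0.0015 0;0 0 0 0 0 0.001 0;0 0 0 0 0 0.001 0;0 0 0 0 0 0 0;0 0 0 0 0 0 0;0 0 0 0 0 0 0"}}

```text
time: 9.2
position: [605.4, 45.4, 44.3]
tool_rot: [0.0, 0.183, 0.983, 0.0]
force: [2.2, -0.0, 3.3]
width: -0.2
grip_force: 1.4
```

Force is still at the friction level, so I'll press 3 mm more.

{"api": "jog_arm", "payload": {"commands": "0 0 0 0 0 0.001 0;0 0 0 0 0 0.001 0;0 0 0 0 0 0.0007 0;0 0 0 0 0 0.0005 0;0 0 0 0 0 0 0;0 0 0 0 0 0 0;0 0 0 0 0 0 0;0 0 0 0 0 0 0"}}

```text
time: 10.2
position: [605.4, 45.4, 41.6]
tool_rot: [0.0, 0.183, 0.983, 0.0]
force: [-0.6, -0.3, 8.4]
width: -0.1
grip_force: 4.0
```

{"api": "jog_arm", "payload": {"commands": "0 0 0 0 0 -0.005 0;0 0 0 0 0 -0.01 0;0 0 0 0 0 -0.015 0;0 0 0 0 0 -0.02 0;0 0 0 0 0 -0.03 0;0 0 0 0 0 -0.02 0;0 0 0 0 0 0 0;0 0 0 0 0 0 0"}}

```text
time: 11.2
position: [604.9, 45.4, 140.6]
tool_rot: [-0.0, 0.183, 0.983, -0.0]
force: [-0.5, 0.4, -1.0]
width: -0.3
grip_force: 0.0
```

Run:
```python
from h import *
s=telemetry.get_state();print(s["position"],s["force"],to((420.5,281,62)))
```

```text
[604.8894461   45.43879624 140.55359207] [-0.49229796  0.41261923 -1.0250237 ] [256.7 153.5  78.7]
```

Stud 4 is home. On to stud 1, passing high over stud 2.

{"api": "jog_arm", "payload": {"commands": "0 0 0 0.045 0.027 0 0;0 0 0 0.045 0.027 0 0;0 0 0 0.045 0.027 0 0;0 0 0 0.045 0.027 0 0;0 0 0 0.045 0.027 0 0;0 0 0 0.032 0.0185 0 0;0 0 0 0 0 0 0;0 0 0 0 0 0.01 0"}}

```text
time: 12.2
position: [421.0, 281.0, 130.6]
tool_rot: [0.0, 0.183, 0.983, 0.0]
force: [-0.3, 0.1, -0.5]
width: 0.1
grip_force: 0.0
```

{"api": "jog_arm", "payload": {"commands": "0 0 0 0 0 0.02 0;0 0 0 0 0 0.02 0;0 0 0 0 0 0.02 0;0 0 0 0 0 0.008 0;0 0 0 0 0 0.003 0;0 0 0 0 0 0.002 0;0 0 0 0 0 0 0;0 0 0 0 0 0 0"}}

```text
time: 13.2
position: [420.9, 281.2, 58.5]
tool_rot: [0.0, 0.183, 0.983, 0.0]
force: [-0.7, 0.2, 0.1]
width: -0.0
grip_force: 0.0
```

{"api": "jog_arm", "payload": {"commands": "0 0 0 0 0 0.003 0;0 0 0 0 0 0.002 0;0 0 0 0 0 0.002 0;0 0 0 0 0 0.002 0;0 0 0 0 0 0.002 0;0 0 0 0 0 0.001 0;0 0 0 0 0 0 0;0 0 0 0 0 0 0"}}

```text
time: 14.2
position: [420.8, 281.1, 46.1]
tool_rot: [0.0, 0.183, 0.983, 0.0]
force: [0.0, 1.7, 2.1]
width: 0.1
grip_force: 1.4
```

{"api": "jog_arm", "payload": {"commands": "0 0 0 0 0 0.0015 0;0 0 0 0 0 0.0015 0;0 0 0 0 0 0.001 0;0 0 0 0 0 0.001 0;0 0 0 0 0 0.0005 0;0 0 0 0 0 0 0;0 0 0 0 0 0 0;0 0 0 0 0 0 0"}}

```text
time: 15.2
position: [420.8, 281.1, 41.0]
tool_rot: [0.0, 0.183, 0.983, 0.0]
force: [-0.7, 1.0, 9.0]
width: -0.0
grip_force: 4.7
```

Force is 9 N at the same depth as the other two, so stud 1 is home. I'll lift, back away towards the start position and take a final look.

{"api": "jog_arm", "payload": {"commands": "0 0 0 0 0 -0.005 0;0 0 0 0 0 -0.01 0;0 0 0 0 0 -0.015 0;0 0 0 0 0 -0.02 0;0 0 0 0 0 -0.03 0;0 0 0 0 0 -0.03 0;0 0 0 0 0 -0.03 0;0 0 0 0 0 -0.03 0"}}

```text
time: 16.2
position: [420.2, 280.7, 211.7]
tool_rot: [-0.0, 0.183, 0.983, -0.0]
force: [0.4, 0.5, 0.7]
width: 0.2
grip_force: 0.0
```

{"api": "jog_arm", "payload": {"commands": "0 0 0 0.04 0.015 0 0;0 0 0 0.04 0.015 0 0;0 0 0 0.04 0.015 0 0;0 0 0 0.04 0.015 0 0;0 0 0 0.04 0.015 0 0;0 0 0 0.03 0.015 0 0;0 0 0 0 0 0 0;0 0 0 0 0 0 0"}}

```text
time: 17.2
position: [238.4, 447.3, 210.5]
tool_rot: [-0.0, 0.183, 0.983, -0.0]
force: [-0.8, -0.2, 0.2]
width: -0.0
grip_force: 0.0
```

Run:
```python
from h import *
import cv2
s=telemetry.get_state();print(s["time"],s["position"],s["force"])
a=optics.read_camera("top");b=optics.read_camera("side")
f=lambda im:cv2.resize(im[:,:,::-1],(400,400),interpolation=cv2.INTER_CUBIC)
cv2.imwrite("pics/c3.png",np.hstack([f(a[140:260,255:375]),f(b[155:275,270:390])]))
```

```text
17.2 [238.38601717 447.31075086 210.52626572] [-0.75997507 -0.18741146  0.24421257]
```

View pics/c3.png

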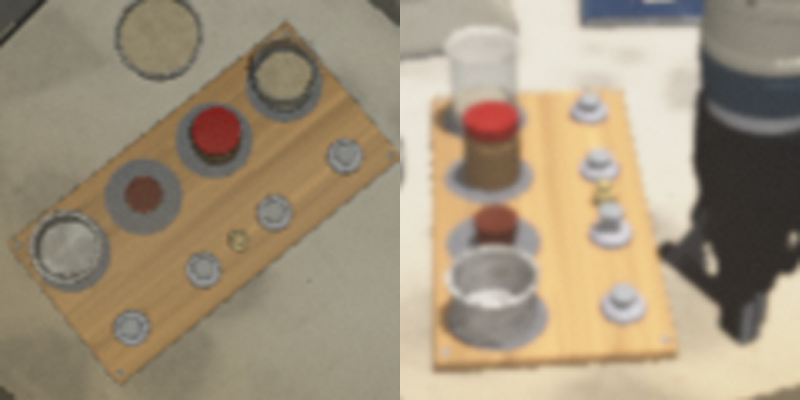

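In the side half, studs 1 (623,297), 3 (599,160) and 4 (589,102) are down, stud 2 (610,215) is still up, and nothing on the board has moved.

```bash
python3 -c "
from cell import ticket
print(ticket.finish_job())"
```

```text
the job is handed in; nothing more can be done
None
```

I pushed home the studs for the jar (stud 3), the beaker (stud 4) and the tin (stud 1), in that order; the bung's stud is still up, nothing on the board looks moved in the last picture, and the job was handed in at about 17 s.

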